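# Register an aluminium block in the drilling jig

## Robot

A 6-joint arm with a two-finger parallel gripper is mounted at the origin on the work surface. World frame = base frame: x ahead of the robot, y to its left, z up, the work surface at z = 0. Lengths are in m, angles in degrees, forces in N, time in s.
With the tool pointing down it reaches from about 0.425 to 1.125 m from the base axis. Payload 14.9 kg.
Tool frame: the origin (TCP) lies at the very end of the fingers, on their centre line; the grasp point (between the pads) lies 19 mm behind it; z points along the fingers, y is the line along which they close (so a half turn about z gives the same grasp; the last joint's range is limited). The gripper opens to 91 mm and grips with 3 to 60 N. Pads are 32 mm wide; open, the fingers measure 118 mm over their backs; the gripper's body (76 mm by 178 mm) begins 60 mm behind the grasp point.
Start: joints at [61.576, 21.709, 99.362, -0, 58.929, -1.908], TCP at [0.313, 0.626, 0.214] pointing down, gripper open.
Joint ranges: [-158.91, 158.91], [-42.39, 125.64], [0.06, 152.35], [-60.88, 240.88], [17.5, 164.5], [-176.32, 176.32]. Speed limits (degrees/s): [108.29, 108.29, 136.94, 180, 180, 180].

## Interface

Orientations are given as a 3x3 rotation matrix whose columns are the frame's x, y, z axes.
In Python, from cell import ctrl, vision, boxes_of, place_of gives the robot as it stands. The module is installed in compiled form; this text tells all that it offers.
- The arm moves only by the tool step_arm, never from a script. Its argument "series" is one flat list of numbers, 4 for each row, row after row: the shift along the tool's x, y, z in cm, then the turn about the tool's z in rad. A call has 1 to 12 rows; each row is the pose to reach, as a shift and turn from the pose commanded when the call began, along the tool's axes at that moment; what a row does not reach only later rows make up. A row lasts 1/10 s, in which the tool goes at most 50 mm and 8.59 degrees, less where a joint would pass 70% of its speed; a pose out of reach is approached as far as the arm can. A call with a gripper value outside its range is refused whole. "jaw" is the closure, from -1 (fully open) to 1 (shut), set as the call begins (left out, the last holds). The fingers move at their own pace and stop on an object; the grip force is fixed at half the most. Time passes only in rows, so rows that repeat a pose let the fingers close. It gives the time, the measured TCP pose, the force, the opening and the grip force at its end, in the units of the state.
- ctrl.state(): the state, without advancing time (a new reading comes with each control period).
- vision.get_image(name): name is "scene" or "top"; returns a dict with "pixels" (420x560x3 uint8, blue, green, red), "fx", "fy", "cx", "cy" (pixels), "T" (4x4, takes a point from camera to world coordinates). Camera axes: x right, y up, looking along -z (the intrinsics and any distortion apply to the point x, -y, -z); pixel columns grow to the right and rows downward; lengths in m; the calibration is good to about 2 mm. A picture is of the moment at which its call begins. There is no depth.
- ctrl.hand_in(): hands the job in; it is judged then, once.
Trained networks look in a picture, given as the dict that the camera call returned (one of the last four; its "shot" number tells which), for a name from the list of things; names that differ only in an ending like _2 or _b are one class to them, and where a whole thing is asked for, a point or a joint stands for the part that bears it (a point fixed in the world has none). Each returns a list of dicts, best first, with "p" (0 to 1); they miss things now and then, are a little off and sometimes report something else, mostly with a low value. They report only what shows in the picture. A call takes as long as a camera call. They do not tell look-alikes from the thing itself.
- boxes_of(target, picture): "extent" ([left, top, width, height] in pixels, round what is visible of it).
- place_of(target, picture): "at" ([column, row] in pixels: a listed point, or the origin of a listed thing).
The state is a dict: "clock": time; "qpos": joint angles; "dq": joint speeds; "tau": joint torques, N m; "eef_pos": TCP position; "orientation": TCP orientation; "contact_force": force on the tool from outside, world axes, zero at the start; "moment": the same for the moment, N m; "width": finger opening in m; "grip_force": force on a finger pad.
Only numpy, scipy, OpenCV 4.12 (cv2) and the standard library are available. Lean on these libraries where they do the work, as an engineer would, in place of code of your own. Each camera call takes 0.05 s, during which the arm holds its last target. There are 200 camera calls.

## Task

Get the drilling jig ready: first press the black plunger of its red air pump all the way down to its stop, to blow the chips out of the still empty corner. Then pick up the aluminium block from the cork mat, stand it flat on the jig plate with its long side flush against the long blue fence and its end flush against the short yellow fence, and press it firmly into that corner. Finish while still holding it there, with a steady push against both fences at once (do not let go), and leave the wood offcut and the other things on the bench alone.

Things in the scene. Friction and masses are not known exactly. Their poses are not given: they have to be found in the camera images.
- jig: Drilling jig, fixed to the bench (it does not move): dark steel plate 220 (x) x 170 (y) x 12 mm thick, origin at the centre of its underside, z up. Its place and yaw vary. It carries the blue fence along its +y side, the yellow fence at its +x end and the red air pump at its -x, -y corner. When the block is properly seated, the block's origin is at x = 34, y = 15, z = 12 mm in this frame and the block's long axis is along this x axis
- corner (a point): The inner corner where the two fences meet, at the height of the plate's upper face (jig frame x = 70, y = 35, z = 12 mm); axes as the jig's. The free room for the block lies on its -x and -y side
- long_fence: Blue bar, rigidly fixed on the jig plate, 180 (along jig x) x 18 x 20 mm high; origin at the centre of its underside (jig frame 0, 44, 12 mm). Its inner face looks to jig -y, at jig y = 35 mm; its top is 32 mm above the bench
- short_fence: Yellow bar, rigidly fixed on the jig plate, 18 x 80 (along jig y) x 20 mm high; origin at the centre of its underside (jig frame 79, -5, 12 mm). Its inner face looks to jig -x, at jig x = 70 mm; its top is 32 mm above the bench
- plunger_top (a point): Centre of the top of the air pump's black mushroom head (36 mm across, 12 mm thick), at jig frame x = -70, y = -45 mm, 72 mm above the bench when up, 60 mm when fully down. The pump's red body below is 48 mm across and fixed to the plate; a copper nozzle, top 25 mm above the bench, points from it towards the corner, to jig x = -28, y = -28 mm
- plunger (a joint): Travel of the pump's plunger, straight down along z, in m: 0 up, 0.012 at its stop. A spring brings it back; it takes 2 N to start and 8 N at the stop
- mat: Cork mat, fixed on the bench, 150 x 250 x 4 mm, origin at the centre of its underside. It lies beside the jig, on its left or its right, with the block and the offcut on it
- block: Machined bright aluminium block, 72 (x) x 40 (y) x 50 mm high (z), 0.27 to 0.5 kg, loose, with two small dark dots (10 mm) on its top; origin at the centre of its underside. It stands upright on the cork mat, its underside 4 mm above the bench; either end may go against the yellow fence
- offcut: Pale wood offcut of like size, 75 x 42 x 44 mm high, loose on the cork mat: not wanted, leave it. Origin at the centre of its underside
- tape_roll: Yellow roll of tape lying flat, 90 mm across, 45 mm high, loose bystander; origin at the centre of its underside
- paint_tin: Tin 74 mm across, 90 mm high, loose bystander; origin at the centre of its underside
- glue_bottle: White bottle with orange cap, 54 mm across, 140 mm high, loose bystander; origin at the centre of its underside
- screwdriver: Screwdriver lying on the bench, loose bystander; its shaft lies along its x axis
- angle_bracket: Bright steel angle bracket, 60 x 40 x 50 mm high, 4 mm thick, loose bystander; origin at the centre of its underside
Mind the look-alikes: they are no part of the job. What is shaped like the block but orange or purple is not meant.

How it is judged (in metres and radians):
On the way, in this order (a step that is already met when the one before it is completed fails the run):
1. the pump's plunger is pressed down to its stop while the corner is still empty (value of joint plunger above 0.0105 m and horizontal distance between block and corner above 0.09 m), for 0.1 s.
2. the block is held in the corner, touching both fences (contact force between block and long_fence above 1 N and contact force between block and short_fence above 1 N and contact force between block and the fingers above 1 N and angle between the x axis of block and the x axis of jig, either way round below 0.05 rad and angle between block's own z axis and vertical below 0.05 rad and x of block in the frame of jig between 0.03 and 0.038 m and y of block in the frame of jig between 0.011 and 0.019 m and z of block in the frame of jig between 0.009 and 0.015 m and linear speed of block below 0.01 m/s), for 0.3 s.
At the end, for the whole second after the job is handed in: The aluminium block stands flat on the jig plate (within 3 mm in height and 0.05 rad), within 4 mm and 0.05 rad of its seat in the corner, its long side along the blue fence, pushing on each of the two fences with more than 1 N, held by the gripper's fingers (more than 1 N) and at rest (all of step 2); the arm keeps its last pose, push and grip.
It fails at once if the offcut or another loose thing on the bench is moved by more than 30 mm (distance of any of offcut, tape_roll, paint_tin, glue_bottle, screwdriver, angle_bracket from where it was at the start of the episode above 0.03 m).
It also fails if it takes over 67 s, if anything falls off the work surface, if the arm or the gripper's body presses on something with over 40 N, if the wrist force passes 120 N, or if a joint passes its speed limit or range.

## Working session

There is one attempt and no reset: what is moved stays moved. The work goes in short steps, Python scripts to look and compute and a tool call to move; the robot and the scene stay as the last step left them, time stands still between calls to the robot, and variables do not carry over. Pictures are saved under pics/ and viewed, at most 10 in all, crops included, and the job is handed in when it is done.

Besides the shell and the picture viewer there is one more tool, called after "Emit:" as name(argument=value, ...), one argument or row to a line, values as JSON. step_arm: Moves the arm, as the interface text tells. Its arguments: {"type":"object","properties":{"series":{"type":"array","items":{"type":"number"}},"jaw":{"type":"number"}},"required":["series"]}

```bash
mkdir -p pics; cat > h.py <<'E'
import numpy as np, cv2
from cell import ctrl, vision, boxes_of, place_of
def ray(im,uv):
    x=(uv[0]-im["cx"])/im["fx"]; y=(uv[1]-im["cy"])/im["fy"]
    T=np.array(im["T"]); return T[:3,3], T[:3,:3]@np.array([x,-y,-1.])
def onz(im,uv,z):
    o,d=ray(im,uv); return (o+d*(z-o[2])/d[2])
def px(im,P):
    T=np.array(im["T"]); c=T[:3,:3].T@(np.asarray(P,float)-T[:3,3])
    return np.array([im["cx"]+im["fx"]*c[0]/-c[2], im["cy"]+im["fy"]*c[1]/c[2]])
E
python3 - <<'E'
from h import *
for n in("scene","top"):
    im=vision.get_image(n); cv2.imwrite(f"pics/{n}0.png",im["pixels"])
    print(n,im["fx"],im["cx"],im["cy"],{k:im[k] for k in im if k not in("pixels","T")}.keys(),np.round(im["T"],3).tolist())
    for t in("block","offcut","corner","plunger_top","jig","long_fence","short_fence","mat"):
        r=place_of(t,im)[:3]; print(t,[(round(a["p"],2),np.round(a["at"]).tolist()) for a in r])
s=ctrl.state();print(s["eef_pos"],s["orientation"],s["width"])
E
```

```text
scene 496.75702296717316 275.3346772177873 211.5466826338017 dict_keys(['fx', 'fy', 'cx', 'cy', 'shot']) [[0.823, -0.335, 0.458, 1.151], [0.568, 0.457, -0.685, -0.84], [0.02, 0.824, 0.567, 0.767], [0.0, 0.0, 0.0, 1.0]]
block [(0.88, [271.0, 200.0]), (0.87, [219.0, 188.0]), (0.66, [253.0, 164.0])]
offcut [(0.92, [307.0, 187.0])]
corner [(0.76, [241.0, 264.0]), (0.59, [184.0, 226.0])]
plunger_top [(0.42, [184.0, 226.0])]
jig [(0.76, [214.0, 257.0])]
long_fence [(0.57, [230.0, 244.0]), (0.42, [306.0, 186.0])]
short_fence [(0.88, [228.0, 273.0])]
mat [(0.97, [285.0, 198.0])]
top 540.9132187753274 274.64936258986063 217.33842983744034 dict_keys(['fx', 'fy', 'cx', 'cy', 'shot']) [[0.006, 0.991, -0.137, 0.356], [-1.0, 0.005, -0.008, 0.002], [-0.008, 0.137, 0.991, 1.511], [0.0, 0.0, 0.0, 1.0]]
block [(0.93, [189.0, 300.0]), (0.85, [252.0, 295.0])]
offcut [(0.72, [193.0, 229.0])]
corner [(0.85, [332.0, 207.0])]
plunger_top [(0.54, [344.0, 258.0])]
jig [(0.92, [334.0, 237.0])]
long_fence [(0.93, [319.0, 227.0])]
short_fence [(0.68, [345.0, 206.0])]
mat [(0.66, [215.0, 235.0])]
[0.31251879 0.6263627  0.21394143] [[-8.94809620e-01  4.46447918e-01 -3.51147190e-06]
 [ 4.46447918e-01  8.94809620e-01 -1.66373408e-05]
 [-4.28560730e-06 -1.64549419e-05 -1.00000000e+00]] 0.0908797584909546
```

View pics/scene0.png

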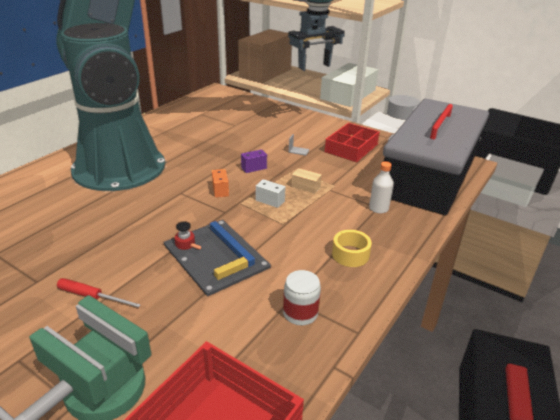

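View pics/top0.png

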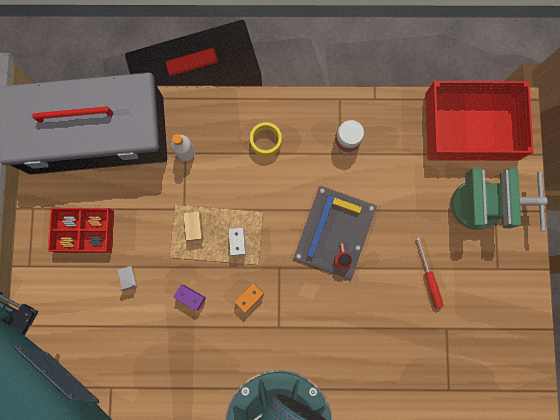

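The top view shows the aluminium block with its two dots on the mat at (237,241). The jig is at (335,232), with the blue fence at (320,228), the yellow fence at (347,206) and the plunger at (343,259).

Things that could be taken for the block (top-view pixels): offcut (193,226, pale wood), purple (189,297), orange (249,298) and bracket (127,279). By the description I choose (237,241). Next I fit poses and check them in a crop.

```bash
cat >> h.py <<'E'
from scipy.optimize import minimize
def hull(im,pose,c,size,S=8):
    # pose x,y,yaw of frame; c = box underside centre (x,y,z) in it
    x,y,a=pose; R=np.array([[np.cos(a),-np.sin(a)],[np.sin(a),np.cos(a)]])
    P=[]
    for i in(-.5,.5):
        for j in(-.5,.5):
            for k in(0,1):
                q=R@[c[0]+i*size[0],c[1]+j*size[1]]+[x,y]; P.append(px(im,[q[0],q[1],c[2]+k*size[2]]))
    return cv2.convexHull(np.float32(P))[:,0]
def iou_cost(mask,hulls):
    # soft: hulls drawn with subpixel AA
    m=np.zeros(mask.shape,np.uint8)
    for h in hulls: cv2.fillConvexPoly(m,np.int32(np.round(h*16)),255,cv2.LINE_AA,4)
    return np.abs(m/255.-mask).sum()/mask.sum()
def mask_of(im,f,c,r):
    b=cv2.GaussianBlur(im["pixels"],(0,0),.5); hsv=cv2.cvtColor(b,cv2.COLOR_BGR2HSV).astype(int)
    m=f(hsv[...,0],hsv[...,1],hsv[...,2]).astype(np.uint8)
    w=np.zeros_like(m); cv2.circle(w,(int(c[0]),int(c[1])),r,1,-1); m=m*w
    m=cv2.morphologyEx(m,cv2.MORPH_CLOSE,np.ones((5,5)))
    return m.astype(float)
blue=lambda h,s,v:(h>98)&(h<125)&(s>130)&(v>60)
yel=lambda h,s,v:(h>20)&(h<34)&(s>150)&(v>110)
grey=lambda h,s,v:(s<45)&(v>110)
def fit(cost,p0):
    best=None
    for d in(0,.1,-.1):
        r=minimize(cost,np.add(p0,[0,0,d]),method="Nelder-Mead",options=dict(initial_simplex=np.add(p0,[0,0,d])+np.array([[0,0,0],[.012,0,0],[0,.012,0],[0,0,.15]]),xatol=1e-4,fatol=1e-4))
        if best is None or r.fun<best.fun: best=r
    return best
E
cat > m1.py <<'E'
from h import *
ims={n:vision.get_image(n) for n in("top","scene")}
mk={}
cen=dict(top=((320,228),(347,206),(237,241)),scene=((230,244),(230,268),(271,193)))
for n,im in ims.items():
    cb,cy,cg=cen[n]
    mk[n]=(mask_of(im,blue,cb,45),mask_of(im,yel,cy,25),mask_of(im,grey,cg,22))
    print(n,[m.sum() for m in mk[n]])
LF=((0,.044,.012),(.18,.018,.02)); SF=((.079,-.005,.012),(.018,.08,.02)); B=((0,0,.004),(.072,.04,.05))
cj=lambda ns:lambda p:sum(iou_cost(mk[n][0],[hull(ims[n],p,*LF)])+iou_cost(mk[n][1],[hull(ims[n],p,*SF)]) for n in ns)
cb=lambda ns:lambda p:sum(iou_cost(mk[n][2],[hull(ims[n],p,*B)]) for n in ns)
j0=onz(ims["top"],(335,232),.012); b0=onz(ims["top"],(237,241),.05)
for ns in(("top",),("top","scene")):
    r=fit(cj(ns),[j0[0],j0[1],-.3]); print("jig",ns,r.x.round(4),r.fun)
    q=min((fit(cb(ns),[b0[0],b0[1],a]) for a in(0,.4,-.4)),key=lambda q:q.fun); print("block",ns,q.x.round(4),q.fun)
out=[]
for n,im in ims.items():
    S=6; x0,y0,w,h=((180,175,200,110) if n=="top" else (155,150,180,150))
    S=4 if n=="top" else 3
    c=cv2.resize(im["pixels"][y0:y0+h,x0:x0+w],None,fx=S,fy=S,interpolation=cv2.INTER_CUBIC)
    for b,p,col in((LF,r.x,(0,255,0)),(SF,r.x,(0,255,0)),(B,q.x,(0,0,255))):
        cv2.polylines(c,[np.int32((hull(im,p,*b)-[x0,y0]+.5)*S)],True,col,1)
    c=cv2.resize(c,(800,int(800*h/w)))[:440] if n=="top" else cv2.resize(c,(400,333))
    cv2.imwrite(f"pics/{n}1.png",c)
E
python3 m1.py
python3 -c "
import cv2,numpy as np
a=cv2.imread('pics/top1.png');b=cv2.imread('pics/scene1.png');a=cv2.resize(a,(560,308));c=np.zeros((600,800,3),np.uint8);c[:308,:560]=a;c[267+0:600,400:]=b;c[:308,:560]=a;cv2.imwrite('pics/c1.png',c)"
```

```text
top [np.float64(306.0), np.float64(184.0), np.float64(414.0)]
scene [np.float64(383.0), np.float64(267.0), np.float64(605.0)]
jig ('top',) [ 0.5243 -0.1537 -0.3551] 1.2469107478171717
block ('top',) [0.494  0.1177 0.0885] 0.19806763285024154
jig ('top', 'scene') [ 0.5229 -0.1531 -0.3775] 2.906353246265928
block ('top', 'scene') [0.4918 0.1173 0.1   ] 0.3897958896098863
```

View pics/top1.png

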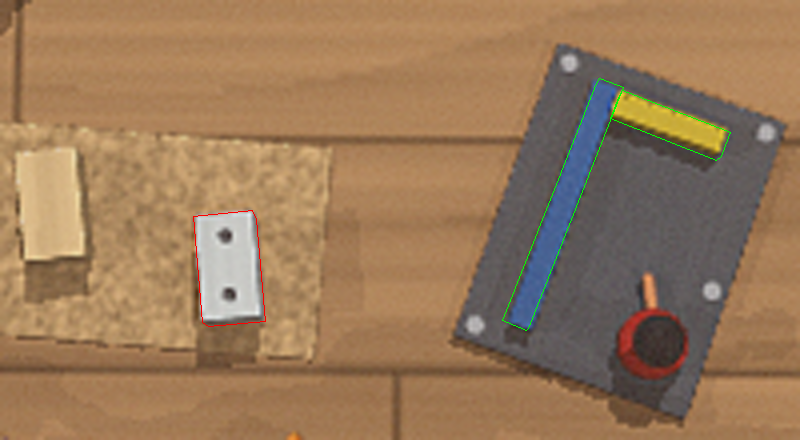

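View pics/scene1.png

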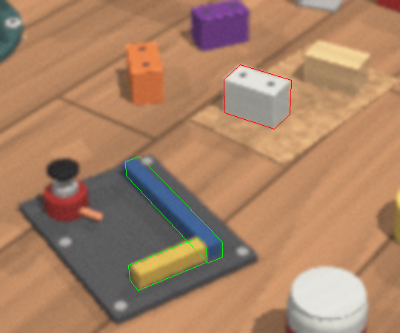

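The crop confirms the choice: bright grey, two dots, on the mat. The block's box fits well, but the jig fit sits a little off because the fence masks are too tight. I'll widen them and refit before moving.

```bash
sed -i 's/^blue=.*/blue=lambda h,s,v:(h>98)\&(h<125)\&(s>100)\&(v>40)/; s/^yel=.*/yel=lambda h,s,v:(h>20)\&(h<36)\&(s>140)\&(v>60)/' h.py
cat > m2.py <<'E'
from h import *
im=vision.get_image("top"); LF=((0,.044,.012),(.18,.018,.02)); SF=((.079,-.005,.012),(.018,.08,.02))
sc=vision.get_image("scene")
A=[(im,mask_of(im,blue,(320,228),45),LF),(im,mask_of(im,yel,(347,206),25),SF),(sc,mask_of(sc,blue,(230,244),45),LF),(sc,mask_of(sc,yel,(230,268),25),SF)]
print([int(a[1].sum()) for a in A],[a[1].sum()/cv2.contourArea(hull(a[0],(.524,-.153,-.36),*a[2])) for a in A])
for B in(A[:2],A[2:],A):
    r=fit(lambda p:sum(iou_cost(m,[hull(i,p,*b)]) for i,m,b in B),[.524,-.153,-.36]); print(r.x.round(4),r.fun)
    for m,b in((a[1],a) for a in B): print("  centroid diff",np.round(np.argwhere(m)[:,::-1].mean(0)-(lambda M:np.array([M["m10"],M["m01"]])/M["m00"])(cv2.moments(hull(b[0],r.x,*b[2]))),2))
x,y,a=r.x;R=np.array([[np.cos(a),-np.sin(a)],[np.sin(a),np.cos(a)]])
for n,q in(("plunger",(-.07,-.045)),("seat",(.034,.015))): print(n,R@q+[x,y])
for i,t in((im,.072),(sc,.072)):
    d=place_of("plunger_top",i); print([(round(k["p"],2),onz(i,k["at"],t).round(4)) for k in d[:2]])
    d=place_of("corner",i); print([(round(k["p"],2),onz(i,k["at"],.012).round(4)) for k in d[:2]])
print("corner pred",R@[.07,.035]+[x,y])
E
python3 m2.py
```

```text
[382, 193, 479, 330] [np.float64(0.8709332849998614), np.float64(0.8529546110739392), np.float64(0.7620877865711556), np.float64(0.7846907548371048)]
[ 0.5238 -0.1534 -0.3553] 0.8302029294478283
  centroid diff [0.12 0.12]
  centroid diff [ 0.06 -0.21]
[ 0.5196 -0.1514 -0.3694] 0.9244187670639838
  centroid diff [-1.16 -1.1 ]
  centroid diff [0.68 0.52]
[ 0.523  -0.1538 -0.3639] 1.7735676252722372
  centroid diff [-0.09 -0.04]
  centroid diff [-0.33 -0.59]
  centroid diff [-1.6  -2.07]
  centroid diff [-0.   -0.58]
plunger [ 0.44154732 -0.17092619]
seat [ 0.56009259 -0.15187311]
[(0.57, array([ 0.7692, -0.1797,  0.072 ])), (0.47, array([ 0.4404, -0.1706,  0.072 ]))]
[(0.71, array([ 0.6031, -0.1396,  0.012 ])), (0.5, array([0.5273, 0.2351, 0.012 ]))]
[(0.59, array([ 0.4523, -0.1786,  0.072 ]))]
[(0.95, array([ 0.5966, -0.1489,  0.012 ]))]
corner pred [ 0.60085369 -0.14599667]
```

Emit:
step_arm(
  series=[-8,-8,0,0,-16,-18,0,0,-32,-25,0,0,-32,-25,0,0],
  jaw=1,
)

```text
clock: 1.7
eef_pos: [0.3885, 0.4409, 0.2141]
orientation: [[-0.895, 0.446, 0.0], [0.446, 0.895, 0.0], [-0.0, 0.0, -1.0]]
contact_force: [1.6, 0.8, 0.2]
width: 0.0623
grip_force: 0.0
```

Emit:
step_arm(
  series=[-23,-21,0,0,-23,-21,0,0,-23,-21,0,0,-23,-21,0,0,-23,-21,0,0,-23,-21,0,0,-32,-52.4,6,0,-32,-52.4,6,0,-32,-52.4,6,0,-32,-52.4,6,0,-32,-52.4,6,0,-32,-52.4,6,0],
)

```text
clock: 2.9
eef_pos: [0.447, -0.1305, 0.1613]
orientation: [[-0.895, 0.446, 0.001], [0.446, 0.895, -0.0], [-0.001, 0.0, -1.0]]
contact_force: [1.4, 0.4, 0.9]
width: 0.0001
grip_force: 0.0
```

Emit:
step_arm(
  series=[0,0,0,0,0,0,0,0],
)

```text
clock: 3.1
eef_pos: [0.4472, -0.1295, 0.1612]
orientation: [[-0.894, 0.449, -0.0], [0.449, 0.894, 0.0], [0.0, 0.0, -1.0]]
contact_force: [-0.3, 0.6, 0.3]
width: 0.0003
grip_force: 0.0
```

Emit:
step_arm(
  series=[-1.3,-3.9,3,0,-1.3,-3.9,7.6,0,-1.3,-3.9,7.6,0,-1.3,-3.9,7.6,0],
)

```text
clock: 3.5
eef_pos: [0.4417, -0.1681, 0.0857]
orientation: [[-0.895, 0.445, -0.002], [0.445, 0.895, 0.001], [0.002, -0.0, -1.0]]
contact_force: [1.1, -0.2, 0.6]
width: 0.0005
grip_force: 0.0
```

```bash
python3 - <<'E'
from h import *
s=ctrl.state(); print(s["eef_pos"],s["contact_force"])
im=vision.get_image("scene"); c=im["pixels"][190:270,140:240]; c=cv2.resize(c,None,fx=6,fy=6,interpolation=cv2.INTER_CUBIC)
for P,col in((s["eef_pos"],(0,0,255)),((.4415,-.1705,.072),(0,255,0))):
    q=(px(im,P)-[140,190]+.5)*6; cv2.circle(c,tuple(int(v) for v in q),4,col,-1)
cv2.imwrite("pics/p.png",c)
E
```

```text
[ 0.44173978 -0.16809328  0.08568684] [ 1.05403431 -0.20752657  0.64819357]
```

View pics/p.png

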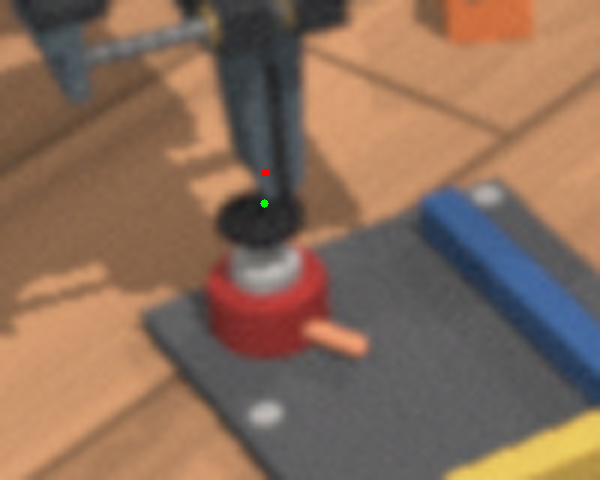

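The tip shows at about (285,195) in the crop, just above the black head at (260,213), and still lands on it. I'll press gently and use the contact height to check z.

Emit:
step_arm(
  series=[0,-0.2,0.5,0,0,-0.2,1.0,0,0,-0.2,1.0,0],
)

```text
clock: 3.85
eef_pos: [0.441, -0.171, 0.0756]
orientation: [[-0.895, 0.446, 0.001], [0.446, 0.895, -0.0], [-0.001, 0.0, -1.0]]
contact_force: [-0.1, 0.7, 0.2]
width: 0.0003
grip_force: 0.0
```

Emit:
step_arm(
  series=[0,0,0.3,0,0,0,0.6,0,0,0,0.6,0],
)

```text
clock: 4.15
eef_pos: [0.4411, -0.1712, 0.0692]
orientation: [[-0.895, 0.447, 0.0], [0.447, 0.895, -0.0], [-0.001, 0.0, -1.0]]
contact_force: [0.4, 1.6, 3.6]
width: 0.0004
grip_force: 1.5
```

Emit:
step_arm(
  series=[0,0,0.3,0,0,0,0.6,0,0,0,0.9,0,0,0,1.0,0,0,0,1.0,0,0,0,1.0,0],
)

```text
clock: 4.75
eef_pos: [0.4413, -0.1713, 0.06]
orientation: [[-0.895, 0.446, 0.0], [0.446, 0.895, -0.0], [-0.0, 0.0, -1.0]]
contact_force: [-3.6, 4.0, 24.9]
width: 0.0004
grip_force: 12.7
```

Emit:
step_arm(
  series=[0,0,0,0,0,0,-5,0,0,0,-10,0,4,14,-10,-0.2,4,14,-10,-0.3,4,14,-10,-0.4,8.3,28.2,-8,-0.555,8.3,28.2,-6,-0.555,8.3,28.2,-6,-0.555,8.3,28.2,-6,-0.555,8.3,28.2,-6,-0.555],
  jaw=-1,
)

```text
clock: 5.85
eef_pos: [0.4918, 0.119, 0.1184]
orientation: [[-0.996, -0.094, -0.002], [-0.094, 0.996, -0.0], [0.002, -0.0, -1.0]]
contact_force: [0.8, -0.7, -0.0]
width: 0.0857
grip_force: 0.0
```

```bash
python3 - <<'E'
from h import *
s=ctrl.state(); print(s["eef_pos"],s["orientation"],s["contact_force"])
im=vision.get_image("scene"); x0,y0=215,120; c=im["pixels"][y0:y0+110,x0:x0+130]; c=cv2.resize(c,None,fx=5,fy=5,interpolation=cv2.INTER_CUBIC)
R=np.array(s["orientation"]);e=np.array(s["eef_pos"])
for P,col in((e,(0,0,255)),(e+R[:,1]*s["width"]/2,(0,0,255)),(e-R[:,1]*s["width"]/2,(0,0,255)),((.493,.1177,.054),(0,255,0))):
    q=(px(im,P)-[x0,y0]+.5)*5; cv2.circle(c,tuple(int(v) for v in q),4,col,-1)
cv2.polylines(c,[np.int32((hull(im,(.493,.1177,.093),(0,0,.004),(.072,.04,.05))-[x0,y0]+.5)*5)],True,(0,255,0),1)
cv2.imwrite("pics/b.png",c)
E
```

```text
[0.491795   0.11904741 0.11837818] [[-9.95526189e-01 -9.44701055e-02 -1.73385852e-03]
 [-9.44694123e-02  9.95527650e-01 -4.77610348e-04]
 [ 1.77122400e-03 -3.11677014e-04 -9.99998383e-01]] [ 0.7594485  -0.6892302  -0.01851989]
```

View pics/b.png

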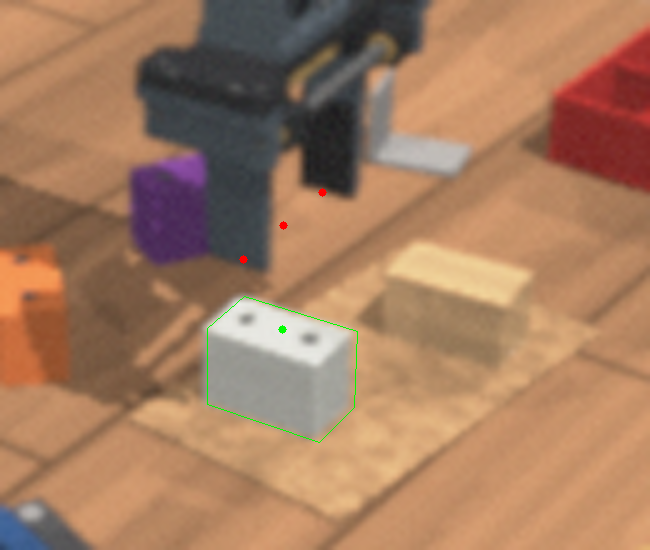

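The open fingers straddle the block, with its top centre at (282,329) in the crop and the offcut clear at (455,300). I'll descend and grip.

Emit:
step_arm(
  series=[0,-0.1,3,0,0,-0.1,6,0,0,-0.1,8.9,0,0,-0.1,8.9,0,0,-0.1,8.9,0],
)

```text
clock: 6.4
eef_pos: [0.4926, 0.1162, 0.0309]
orientation: [[-0.996, -0.091, -0.001], [-0.091, 0.996, -0.0], [0.001, -0.0, -1.0]]
contact_force: [-0.1, 0.1, 1.4]
width: 0.0912
grip_force: 0.0
```

Emit:
step_arm(
  series=[0,0,0,0,0,0,0,0,0,0,0,0,0,0,0,0,0,0,0,0,0,0,0,0,0,0,0,0,0,0,0,0],
  jaw=1,
)

```text
clock: 7.2
eef_pos: [0.4925, 0.1173, 0.0303]
orientation: [[-0.996, -0.092, -0.0], [-0.092, 0.996, -0.0], [0.0, -0.0, -1.0]]
contact_force: [-0.7, 0.3, 1.3]
width: 0.04
grip_force: 30.0
```

Emit:
step_arm(
  series=[0,0,-3,0,0,0,-7,0,0,0,-10,0,0,-4,-10,0.1,-1,-8,-10,0.2,-1,-12,-10,0.3,-1,-17,-10,0.4,-2,-21,-10,0.45,-2.3,-25,-9,0.45,-2.3,-28.1,-8,0.45,-2.3,-28.1,-6,0.45,-2.3,-28.1,-6,0.45],
)

```text
clock: 8.4
eef_pos: [0.5394, -0.1606, 0.0879]
orientation: [[-0.936, 0.352, -0.004], [0.352, 0.936, 0.001], [0.004, -0.0, -1.0]]
contact_force: [-0.8, 0.3, -2.4]
width: 0.04
grip_force: 30.0
```

```bash
python3 - <<'E'
from h import *
s=ctrl.state(); print(s["eef_pos"],s["orientation"],s["contact_force"])
im=vision.get_image("scene"); x0,y0=150,170; c=im["pixels"][y0:y0+130,x0:x0+140]; c=cv2.resize(c,None,fx=4.5,fy=4.5,interpolation=cv2.INTER_CUBIC)
e=s["eef_pos"]
cv2.polylines(c,[np.int32((hull(im,(e[0],e[1],-.358),(0,0,e[2]-.0263),(.072,.04,.05))-[x0,y0]+.5)*4.5)],True,(0,255,0),1)
cv2.imwrite("pics/d.png",c)
E
```

```text
[ 0.53943772 -0.16062884  0.08787277] [[-9.36115458e-01  3.51669807e-01 -4.02449884e-03]
 [ 3.51666930e-01  9.36124105e-01  1.42478286e-03]
 [ 4.26848348e-03 -8.15218908e-05 -9.99990887e-01]] [-0.75367138  0.3110591  -2.41453052]
```

View pics/d.png

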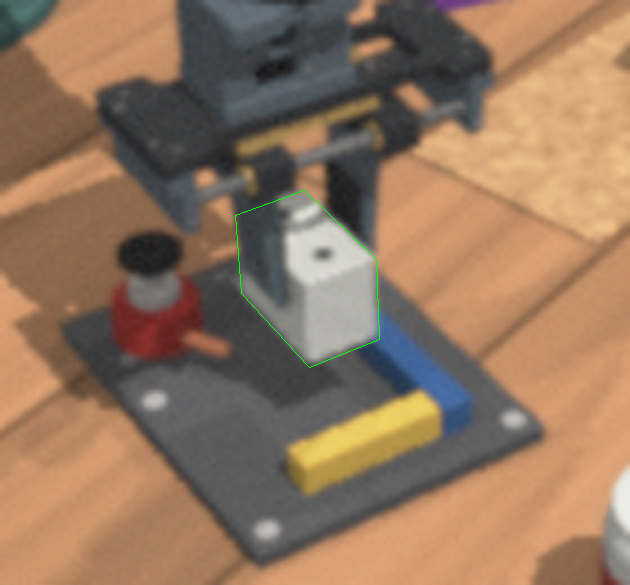

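The block hangs centred in the fingers with its predicted outline matching. Its bottom is at about (310,365), clear of the blue fence at (430,375) and the yellow fence at (365,440). I'll lower it to the plate.

Emit:
step_arm(
  series=[0,0,2.5,0,0,0,4,0,0,0,4.7,0,0,0,4.8,0,0,0,4.8,0],
)

```text
clock: 8.95
eef_pos: [0.5416, -0.1603, 0.0427]
orientation: [[-0.937, 0.35, 0.0], [0.35, 0.937, -0.0], [-0.0, -0.0, -1.0]]
contact_force: [-0.3, -0.1, -2.4]
width: 0.0398
grip_force: 30.0
```

Emit:
step_arm(
  series=[0,0,0.1,0,0,0,0.2,0,0,0,0.2,0],
)

```text
clock: 9.25
eef_pos: [0.5414, -0.1605, 0.0405]
orientation: [[-0.937, 0.35, 0.0], [0.35, 0.937, -0.0], [-0.0, 0.0, -1.0]]
contact_force: [0.3, -0.0, -3.0]
width: 0.0395
grip_force: 30.0
```

Emit:
step_arm(
  series=[0,0,0.1,0,0,0,0.2,0,0,0,0.25,0,0,0,0.25,0],
)

```text
clock: 9.65
eef_pos: [0.5414, -0.1605, 0.0383]
orientation: [[-0.937, 0.35, -0.0], [0.35, 0.937, 0.0], [0.0, -0.0, -1.0]]
contact_force: [-3.4, 2.3, 8.4]
width: 0.0399
grip_force: 30.0
```

Emit:
step_arm(
  series=[0,0,-0.03,0,-0.4,0.4,-0.03,0,-0.8,0.8,-0.03,0,-1.1,1.1,-0.03,0,-1.1,1.1,-0.03,0,-1.1,1.1,-0.03,0],
)

```text
clock: 10.25
eef_pos: [0.5561, -0.154, 0.0383]
orientation: [[-0.937, 0.35, 0.001], [0.35, 0.937, -0.0], [-0.001, 0.0, -1.0]]
contact_force: [3.1, 1.9, 2.7]
width: 0.0397
grip_force: 30.0
```

Emit:
step_arm(
  series=[0,0.15,0,0,0,0.3,0,0,0,0.3,0,0],
)

```text
clock: 10.55
eef_pos: [0.5567, -0.1514, 0.0383]
orientation: [[-0.937, 0.35, 0.0], [0.35, 0.937, -0.001], [-0.001, -0.0, -1.0]]
contact_force: [-0.8, -4.3, 5.1]
width: 0.04
grip_force: 30.0
```

Emit:
step_arm(
  series=[0,0.1,0,0,0,0.2,0,0,0,0.2,0,0],
)

```text
clock: 10.85
eef_pos: [0.557, -0.1511, 0.0384]
orientation: [[-0.938, 0.348, -0.0], [0.348, 0.938, -0.003], [-0.001, -0.003, -1.0]]
contact_force: [-6.4, -22.9, 6.2]
width: 0.0399
grip_force: 30.1
```

Emit:
step_arm(
  series=[0,-0.1,0,0,-0.15,-0.1,0,0,-0.3,-0.1,0,0,-0.3,-0.1,0,0],
)

```text
clock: 11.25
eef_pos: [0.5571, -0.1514, 0.0382]
orientation: [[-0.937, 0.349, -0.006], [0.349, 0.937, 0.0], [0.006, -0.002, -1.0]]
contact_force: [-21.7, -5.8, 26.8]
width: 0.0399
grip_force: 30.0
```

Emit:
step_arm(
  series=[-0.1,0,0,0,-0.2,0,0,0,-0.2,0,0,0],
)

```text
clock: 11.55
eef_pos: [0.558, -0.1517, 0.038]
orientation: [[-0.937, 0.349, -0.008], [0.349, 0.937, 0.001], [0.008, -0.002, -1.0]]
contact_force: [-26.1, -3.4, 31.0]
width: 0.0399
grip_force: 30.0
```

Emit:
step_arm(
  series=[0,0,-0.05,0,0,0,-0.1,0,0,0,-0.1,0],
)

```text
clock: 11.85
eef_pos: [0.5588, -0.152, 0.0381]
orientation: [[-0.937, 0.349, -0.005], [0.349, 0.937, 0.0], [0.005, -0.002, -1.0]]
contact_force: [-12.0, -7.5, 2.9]
width: 0.0397
grip_force: 30.0
```

```bash
python3 - <<'E'
from h import *
s=ctrl.state(); print(s["eef_pos"],s["contact_force"],s["moment"])
im=vision.get_image("scene"); x0,y0=190,200; c=im["pixels"][y0:y0+90,x0:x0+90]; c=cv2.resize(c,None,fx=6.6,fy=6.6,interpolation=cv2.INTER_CUBIC)
cv2.imwrite("pics/e.png",c)
E
```

```text
[ 0.55883601 -0.15197349  0.03810633] [-12.00434563  -7.53282235   2.92581785] [-1.4289157   2.29926338  0.53410439]
```

View pics/e.png

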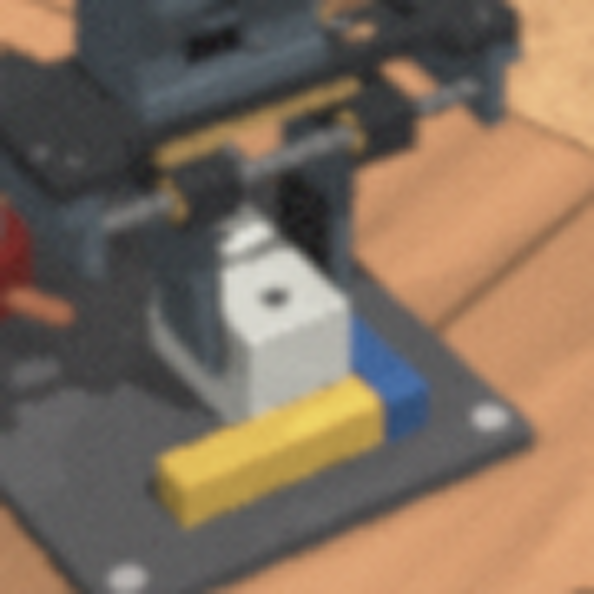

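Emit:
step_arm(
  series=[-0.05,0,0,0,-0.1,0,0,0,-0.1,0,0,0,-0.1,0,0,0],
)

```text
clock: 12.3
eef_pos: [0.5595, -0.1522, 0.0381]
orientation: [[-0.937, 0.349, -0.006], [0.349, 0.937, 0.001], [0.006, -0.002, -1.0]]
contact_force: [-13.2, -7.5, 5.0]
width: 0.0397
grip_force: 30.0
```

Emit:
step_arm(
  series=[-0.1,0,-0.02,0,-0.2,0,-0.02,0,-0.2,0,-0.02,0,-0.2,0,-0.02,0],
)

```text
clock: 12.7
eef_pos: [0.561, -0.1527, 0.0381]
orientation: [[-0.937, 0.349, -0.007], [0.349, 0.937, 0.001], [0.007, -0.002, -1.0]]
contact_force: [-13.8, -5.7, 5.3]
width: 0.0395
grip_force: 30.0
```

```bash
cat > t.py <<'E'
from h import *
import sys
im=vision.get_image("scene"); g=cv2.resize(im["pixels"],None,fx=4,fy=4,interpolation=cv2.INTER_CUBIC)
cv2.imwrite(f"t_{sys.argv[1]}.png",g)
e=cv2.resize(cv2.imread("pics/e.png"),None,fx=4/6.6,fy=4/6.6)
for n,(a,b,w,h) in dict(dot=(240,275,70,45),corner=(310,280,50,60),finger=(165,250,60,110),gripbody=(280,60,130,90)).items():
    s=4/6.6; t=e[int(b*s):int((b+h)*s),int(a*s):int((a+w)*s)]
    r=cv2.matchTemplate(g[800:1160,760:1120],t,cv2.TM_CCOEFF_NORMED); _,v,_,l=cv2.minMaxLoc(r)
    print(n,round(v,3),(np.array(l)-[int(a*s),int(b*s)])/4)
d=ctrl.state(); p=d["eef_pos"]; print("tcp px shift",px(im,p)-px(im,(.55883601,-.15197349,.03810633)),d["contact_force"])
E
python3 t.py 1
```

```text
dot 0.992 [0.75 0.5 ]
corner 0.994 [0.25 0.25]
finger 0.988 [0.75 1.  ]
gripbody 0.984 [0.75 0.5 ]
tcp px shift [0.51278233 0.51237779] [-14.5816576   -5.88455108   5.50106525]
```

Emit:
step_arm(
  series=[-0.1,0,-0.02,0,-0.2,0,-0.02,0,-0.2,0,-0.02,0,-0.2,0,-0.02,0],
)

```text
clock: 13.15
eef_pos: [0.5611, -0.1528, 0.0381]
orientation: [[-0.937, 0.349, -0.011], [0.349, 0.937, 0.002], [0.011, -0.002, -1.0]]
contact_force: [-26.4, -2.0, 17.6]
width: 0.0403
grip_force: 30.0
```

```bash
python3 t.py 2
```

```text
dot 0.994 [0.75 0.5 ]
corner 0.995 [0.25 0.25]
finger 0.989 [0.75 1.  ]
gripbody 0.984 [0.75 0.75]
tcp px shift [0.53079798 0.5208738 ] [-26.53397271  -1.05590925  17.96262404]
```

Emit:
step_arm(
  series=[0,0.05,-0.02,0,0,0.1,-0.02,0,0,0.1,-0.02,0,0,0.1,-0.02,0,0,0.1,-0.02,0,0,0.1,-0.02,0,0,0.1,-0.02,0],
)

```text
clock: 13.9
eef_pos: [0.5611, -0.1527, 0.0381]
orientation: [[-0.937, 0.349, -0.011], [0.349, 0.937, 0.001], [0.011, -0.003, -1.0]]
contact_force: [-27.8, -11.1, 13.5]
width: 0.0395
grip_force: 30.0
```

```bash
python3 - <<'E'
from h import *
for i in range(3):
    im=vision.get_image("scene"); s=ctrl.state(); f=np.array(s["contact_force"]); a=-.356
    print(s["eef_pos"].round(4),"jig Fx,Fy",f[0]*np.cos(a)+f[1]*np.sin(a),-f[0]*np.sin(a)+f[1]*np.cos(a),f[2],np.abs(s["dq"]).max())
A=[(im,mask_of(im,grey,(241,244),13))]
x0,y0=200,210; c=cv2.resize(im["pixels"][y0:y0+75,x0:x0+75],None,fx=8,fy=8,interpolation=cv2.INTER_CUBIC); cv2.imwrite("pics/f.png",c)
E
```

```text
[ 0.5611 -0.1527  0.0382] jig Fx,Fy -22.125279764853865 -21.62210699273052 13.849215389445597 0.08371578194024602
[ 0.5611 -0.1527  0.0382] jig Fx,Fy -22.452755841560183 -20.337911100705966 14.96828128362253 0.0657202189818605
[ 0.5611 -0.1527  0.0382] jig Fx,Fy -22.984485230737157 -20.199981437512584 13.645450911238523 0.07744704475255304
```

View pics/f.png

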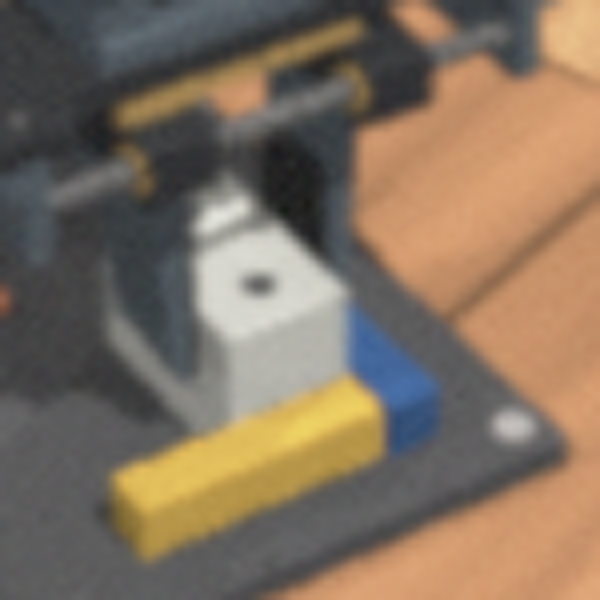

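The block stands flat in the corner. Its end meets the yellow fence at (300,400) and its long side meets the blue fence at (350,330). It pushes with about 20 N on each fence and is steady, so I'm handing in.

```bash
python3 -c "
from cell import ctrl
print(ctrl.hand_in())"
```

```text
the job is handed in; nothing more can be done
None
```

The job is handed in at about 14 s on the robot's clock: the pump plunger was pressed to its stop, and the gripper still holds the aluminium block in the corner, pushing about 20 N on each fence; no verdict was returned.

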